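# Park the rolling pin on the long brass line

## Task

Roll the bamboo rolling pin across the side table, without picking it up, and let it come to rest lying along the long inlaid brass line (not the short one), its middle over the line and neither end of its barrel past the ends of the line. Leave the bowl and the colander scoop where they are.

Things in the scene. Friction and masses are not known exactly. Their poses are not given: they have to be found in the camera images.
- pin: Bamboo rolling pin lying between the two brass lines: barrel 44 mm in diameter, 160 mm long, a slim grip 22 mm thick, 34 mm long at each end; 0.2 kg. Origin mid-axis, 22 mm above the table; x runs along the pin (about parallel to the lines); y and z turn as it rolls (z up at first). Pushed on the barrel's side it rolls; let go at 0.1 m/s it runs on roughly 10 mm and stops.
- line_mid (a point): Middle of the mark, the long brass line: a strip 300 mm long, 12 mm wide, inlaid flat in the table, nothing to feel. x runs along the line (roughly away from the robot), z up. It lies left or right of the pin, 130 to 320 mm off; on the pin's other side is a like strip 100 mm long, not the mark. The pin must lie along the line, its axis above it.
- bowl: Blue porcelain bowl, 124 mm wide and 55 mm high, beyond the work as seen from the robot, to be left alone. Origin at the centre of its underside.
- scoop: Stainless colander scoop, to be left alone: a perforated cup 100 mm wide and 36 mm high with a thin handle reaching 245 mm from the cup's centre along its -x, lying on the robot's left beyond the lines. Origin at the centre of the cup's underside.
Mind the look-alikes: they are no part of the job. What is shaped like the pin but black or purple is not meant.

How it is judged:
By the outcome, as a careful person would: the job done as asked, in the order asked, and still so for the second after the job is handed in, with the robot touching nothing.
It also fails if it takes over 45 s, if anything falls off the work surface, if the arm or the gripper's body presses on something with over 40 N, if the wrist force passes 120 N, or if a joint passes its speed limit or range.

## Robot

A 6-joint arm with a two-finger parallel gripper is mounted at the origin on the work surface. World frame = base frame: x ahead of the robot, y to its left, z up, the work surface at z = 0. Lengths are in m, angles in rad, forces in N, time in s.
With the tool pointing down it reaches from about 0.2 to 0.875 m from the base axis. Payload 3.4 kg.
Tool frame: the origin (TCP) lies on the centre line of the jaws, within the pads' length; the fingertips stand 14 mm ahead of it and the grasp point (between the pads) lies 5 mm behind it (r.finger_overhang is the distance from the TCP to the fingertips, in m); z points along the fingers, x is the direction in which the jaws open and shut, and the axes are right-handed (so a half turn about z gives the same grasp; the last joint's range is limited). The gripper opens to 94 mm and grips with 3 to 60 N. Pads are 16 mm wide; open, the fingers measure 119 mm over their backs; the gripper's body (75 mm by 177 mm) begins 78 mm behind the grasp point.
Start: joints at [-1.262, 0.276, 1.505, -0, 1.361, -0.121], TCP at [0.24, -0.523, 0.219] pointing down, gripper open.
Joint ranges: [-2.89, 2.89], [-0.75, 2.08], [0.22, 2.7], [-1.18, 4.32], [0.11, 2.71], [-2.7, 2.7]. Speed limits (rad/s): [2.57, 2.57, 3.14, 3.14, 3.14, 3.14].

## Interface

Orientations are given as a 3x3 rotation matrix whose columns are the frame's x, y, z axes.
In Python, from rig import r, optics, finish_job gives the robot as it stands. The module is installed in compiled form; this text tells all that it offers.
- The arm moves only by the tool drive_tool, never from a script. Its argument "moves" is one flat list of numbers, 6 for each row, row after row: the shift along the tool's x, y, z normalised to -1 to 1, where 1 is 2.5 cm, then the turn, a rotation vector about the tool's x, y, z normalised to -1 to 1, where 1 is pi rad. In form: [dx, dy, dz, ax, ay, az, dx, dy, dz, ax, ay, az, ...]. A call has 1 to 8 rows; each row shifts and turns the pose as measured when the row begins, along the tool's axes as they then stand; what a row does not reach is not made up. A row lasts 1/10 s, in which the tool goes at most 50 mm and 8.59 degrees, less where a joint would pass 70% of its speed; a pose out of reach is approached as far as the arm can. A call with a number of a shift or a turn outside -1 to 1 is refused whole. A call with a gripper value outside its range is refused whole. "hand" is the closure in counts, from 0 (fully open) to 255 (shut), set as the call begins (left out, the last holds). The fingers move at their own pace and stop on an object; "newtons" is the grip in N (left out, the last holds). Time passes only in rows, so rows that do not move let the fingers close. It gives the time, the measured TCP pose, the force and the opening at its end, in the units of the state.
- r.get_obs(): the state, without advancing time (a new reading comes with each control period).
- optics.read_camera(name): name is "scene" or "side" or "wrist"; returns the picture (420x560x3 uint8, blue, green, red); there is no depth.
- optics.camera_model(name): a dict with "intrinsics" (3x3 intrinsics, pixels), "k1" (the pictures are not rectified: a ray, as slopes to the right and down, at radius r is drawn at 1 + k1 r^2 times it, then the intrinsics apply), "R" (3x3) and "t" (3): a world point X has camera coordinates R X + t; the wrist camera has in their place "hand_eye" (4x4, takes a point from camera to tool coordinates, whose origin is the TCP and whose axes are the tool frame's). Camera axes: x right, y down, z forward; pixel columns grow to the right and rows downward; lengths in m; the calibration is good to about 2 mm. A picture is of the moment at which its call begins: read the wrist's pose just before it. camera_model takes no time and is no camera call.
- finish_job(): hands the job in, once; it reports no verdict.
The state is a dict: "t": time; "joints": joint angles; "joint_vel": joint speeds; "effort": joint torques, N m; "position": TCP position; "eef_rot": TCP orientation; "force": force on the tool from outside, world axes, zero at the start; "wrist_torque": the same for the moment, N m; "grip_width": opening from 0.0 (shut) to 1.0 (fully open).
Only numpy, scipy, OpenCV 4.12 (cv2) and the standard library are available. Lean on these libraries where they do the work, as an engineer would, in place of code of your own. Each camera call takes 0.05 s, during which the arm holds its last target. There are 200 camera calls.

## Working session

There is one attempt and no reset: what is moved stays moved. The work goes in short steps, Python scripts to look and compute and a tool call to move; the robot and the scene stay as the last step left them, time stands still between calls to the robot, and variables do not carry over. Pictures are saved under pics/ and viewed, about 8 in all and at most 12, crops included, and the job is handed in when it is done.

Besides the shell and the picture viewer there is one more tool, called after "Emit:" by a JSON object that holds its "op" and its "data". drive_tool: Moves the arm, as the interface text tells. Its arguments: {"type":"object","properties":{"moves":{"type":"array","items":{"type":"number"}},"hand":{"type":"number"},"newtons":{"type":"number"}},"required":["moves"]}

```bash
mkdir -p pics
cat > h.py <<'E'
import numpy as np, cv2
from rig import r, optics
def pose(name):
    m=optics.camera_model(name); K=np.array(m["intrinsics"]); 
    if "R" in m: R=np.array(m["R"]);t=np.array(m["t"]).ravel(); return K,m["k1"],R.T,-R.T@t
    o=r.get_obs(); E=np.array(m["hand_eye"]); A=np.array(o["eef_rot"]).reshape(3,3)
    return K,m["k1"],A@E[:3,:3],A@E[:3,3]+np.array(o["position"])
def px2w(P,uv,z=0.):
    K,k1,Rc,c=P; uv=np.array(uv,float).reshape(-1,1,2)
    n=cv2.undistortPoints(uv,K,np.array([k1,0,0,0.]),None,None).reshape(-1,2)
    d=np.c_[n,np.ones(len(n))]@Rc.T
    return c+d*((z-c[2])/d[:,2])[:,None]
def snap(name,f):
    P=pose(name); im=optics.read_camera(name); cv2.imwrite(f"pics/{f}.png",im); return P,im
E
python3 - <<'E'
from h import *
P,a=snap("scene","s0");Q,b=snap("side","d0")
print(P[3],Q[3],r.get_obs()["t"],r.get_obs()["eef_rot"])
E
```

```text
[ 1.23440038 -0.50921206  1.00348698] [-0.4690872  -0.9710232   0.87919197] 0.1 [[ 4.16722745e-01 -9.09033504e-01 -4.92156022e-04]
 [-9.09032192e-01 -4.16722987e-01  1.55786091e-03]
 [-1.62124049e-03 -2.01810408e-04 -9.99998665e-01]]
```

View pics/s0.png

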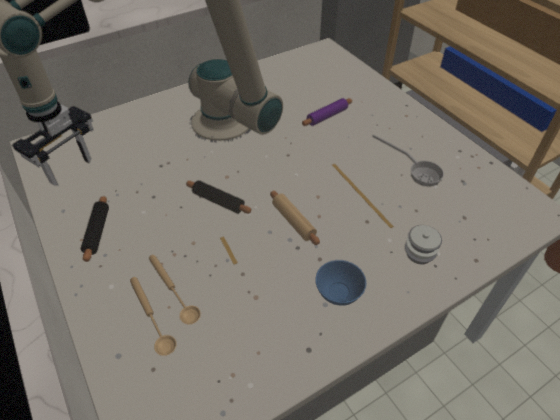

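View pics/d0.png

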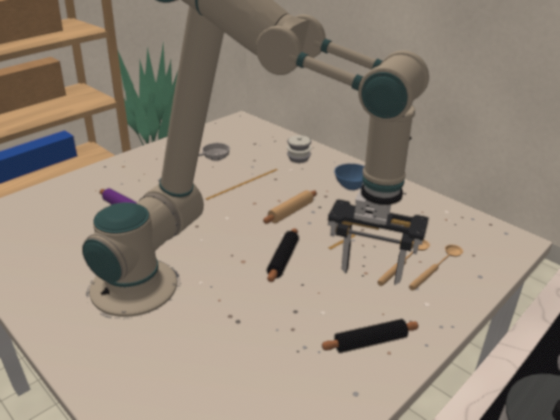

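The scene view shows the bamboo pin from (273,196) to (317,240) and the long line from (333,165) to (391,226). The short line is at (229,250), the bowl at (341,284) and the scoop cup at (427,173). The black pin (218,197) lies nearer the robot. Next I measure.

Run:
```python
from h import *
P=pose("scene"); im=cv2.imread("pics/s0.png")
hsv=cv2.cvtColor(im,cv2.COLOR_BGR2HSV)
def pts(x0,y0,x1,y1,smin):
    m=np.zeros(im.shape[:2],np.uint8); m[y0:y1,x0:x1]=(hsv[y0:y1,x0:x1,1]>smin)&(hsv[y0:y1,x0:x1,0]<35)
    n,l,s,_=cv2.connectedComponentsWithStats(m); k=1+np.argmax(s[1:,4]); ys,xs=np.nonzero(l==k); return np.c_[xs,ys].astype(float)
def fit(w):
    c,s,a=cv2.minAreaRect(w[:,:2].astype(np.float32)*1000); 
    b=cv2.boxPoints((c,s,a)); e=[b[1]-b[0],b[2]-b[1]]; e=max(e,key=np.linalg.norm); 
    return np.round(c,1),np.round(s,1),np.degrees(np.arctan2(e[1],e[0]))
print("line",fit(px2w(P,pts(325,158,398,232,90))))
print("pin z22",fit(px2w(P,pts(262,185,326,248,90),.022)))
print("short",fit(px2w(P,pts(215,230,242,270,90))))
def c(n,u,z):print(n,px2w(P,u,z).round(3).tolist())
c("pin ends axis",[[275,197],[315,239]],.022)
c("bowl rim l/r",[[317,280],[365,280]],.05); c("scoop",[[427,173],[412,158],[374,137]],.01); c("blackpin",[[190,184],[249,210]],.022);c("jar",[[422,248]],.03)
c("purple",[[305,122],[351,101]],.022)
```

```text
line (array([537.9, 195.9]), array([  9.1, 294. ]), np.float32(-2.3864372))
pin z22 (array([522.1, -33.1]), array([227.3,  40.2]), np.float32(2.3854702))
short (array([ 516.1, -238.2]), array([ 9.3, 96.8]), np.float32(-5.0660706))
pin ends axis [[0.432, -0.04, 0.022], [0.622, -0.029, 0.022]]
bowl rim l/r [[0.746, -0.11, 0.05], [0.807, -0.01, 0.05]]
scoop [[0.582, 0.42, 0.01], [0.505, 0.428, 0.01], [0.359, 0.391, 0.01]]
blackpin [[0.252, -0.23, 0.022], [0.437, -0.129, 0.022]]
jar [[0.799, 0.19, 0.03]]
purple [[0.182, 0.23, 0.022], [0.166, 0.441, 0.022]]
```

Emit:
{"op": "drive_tool", "data": {"moves": [0,0,0,0,0,-0.047,0,0,0,0,0,-0.047,0,0,0,0,0,-0.047,0,0,0,0,0,-0.047,0,0,0,0,0,-0.047,0,0,0,0,0,-0.047,0,0,0,0,0,-0.047,0,0,0,0,0,-0.047], "hand": 0}}

```text
t: 0.9
position: [0.2386, -0.5195, 0.2143]
eef_rot: [[0.998, 0.063, -0.003], [0.063, -0.998, 0.01], [-0.003, -0.01, -1.0]]
force: [-0.2, 0.5, 0.1]
grip_width: 0.997
```

Emit:
{"op": "drive_tool", "data": {"moves": [0.78,-0.97,0,0,0,0,0.78,-0.97,0,0,0,0,0.78,-0.97,0,0,0,0,0.78,-0.97,0,0,0,0,0.78,-0.97,0,0,0,0,0.78,-0.97,0,0,0,0,0.78,-0.97,0,0,0,0,0.78,-0.97,0,0,0,0]}}

```text
t: 1.7
position: [0.3834, -0.3107, 0.2117]
eef_rot: [[0.998, 0.058, -0.007], [0.058, -0.998, 0.015], [-0.006, -0.016, -1.0]]
force: [0.8, -0.0, -0.2]
grip_width: 1.003
```

Emit:
{"op": "drive_tool", "data": {"moves": [0.78,-0.97,0,0,0,0,0.78,-0.97,0,0,0,0,0.78,-0.97,0,0,0,0,0.78,-0.97,0.4,0,0,0,0.78,-0.97,0.4,0,0,0,0.78,-0.97,0.4,0,0,0,0.78,-0.97,0.4,0,0,0,0,0,0,0,0,0]}}

```text
t: 2.5
position: [0.5138, -0.121, 0.17]
eef_rot: [[0.998, 0.061, -0.01], [0.061, -0.998, 0.018], [-0.009, -0.019, -1.0]]
force: [-1.0, -1.4, -0.2]
grip_width: 0.999
```

Emit:
{"op": "drive_tool", "data": {"moves": [0.5,-0.6,0,-0.006,0.003,0.006,0.4,-0.5,0,0,0,0,0,0,0.8,0,0,0,0,0,0.8,0,0,0,0,0,0.8,0,0,0,0,0,0.8,0,0,0,0,0,0.8,0,0,0,0,0,0,0,0,0]}}

```text
t: 3.3
position: [0.5359, -0.0954, 0.0682]
eef_rot: [[0.999, 0.046, -0.0], [0.046, -0.999, -0.005], [-0.0, 0.005, -1.0]]
force: [-0.4, 0.4, -0.5]
grip_width: 1.003
```

Run:
```python
from h import *
snap("scene","s1");
```

```text
(no output)
```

View pics/s1.png

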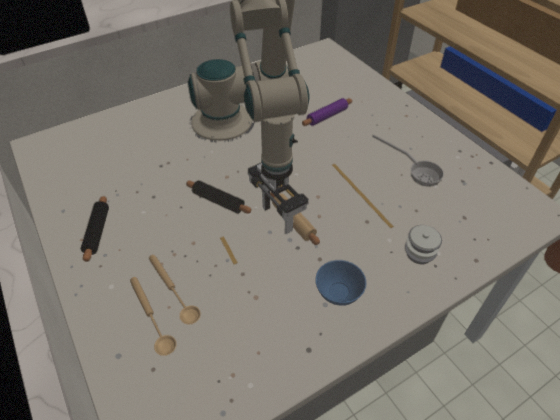

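The fingers stand between the pin and the black pin, clear of both. I lower and begin pushing.

Emit:
{"op": "drive_tool", "data": {"moves": [-0.15,0,0.6,0,0,0,-0.15,0,0.6,0,0,0,0,0,0.5,0,0,0,0,0,0,0,0,0,0,-0.3,0,0,0,0,0,-0.3,0,0,0,0,0,-0.2,0,0,0,0,0,-0.2,0,0,0,0]}}

```text
t: 4.15
position: [0.5354, -0.0732, 0.0333]
eef_rot: [[0.999, 0.045, 0.017], [0.045, -0.999, -0.01], [0.016, 0.011, -1.0]]
force: [0.4, 0.4, -0.0]
grip_width: 1.005
```

Emit:
{"op": "drive_tool", "data": {"moves": [-0.2,0,0.3,0.003,-0.005,0,-0.2,0,0.2,0,0,0,0,-0.2,0,0,0,0,0,-0.2,0,0,0,0,0,-0.3,0,0,0,0,0,-0.4,0,0,0,0.002,0,-0.4,0,0,0,0.002,0,-0.4,0,0,0,0.002]}}

```text
t: 4.95
position: [0.5228, -0.0227, 0.02]
eef_rot: [[1.0, 0.024, 0.0], [0.024, -1.0, -0.001], [0.0, 0.001, -1.0]]
force: [-0.4, -0.1, -0.1]
grip_width: 0.998
```

Emit:
{"op": "drive_tool", "data": {"moves": [0,-0.4,0,0,0,0.002,0,-0.4,0,0,0,0.002,0,-0.4,0,0,0,0.002,0,-0.4,0,0,0,0.002,0,-0.4,0,0,0,0.002,0,-0.4,0,0,0,0.002,0,-0.4,0,0,0,0.002,0,-0.4,0,0,0,0.002]}}

```text
t: 5.75
position: [0.5225, 0.0657, 0.0201]
eef_rot: [[1.0, -0.029, 0.0], [-0.029, -1.0, -0.001], [0.0, 0.001, -1.0]]
force: [-0.1, 1.0, 0.3]
grip_width: 0.999
```

Run:
```python
from h import *
P,a=snap("scene","s2");P,b=snap("wrist","w2"); cv2.imwrite("pics/sw2.png",cv2.resize(np.hstack([a,b]),(800,300)))
```

```text
(no output)
```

View pics/sw2.png

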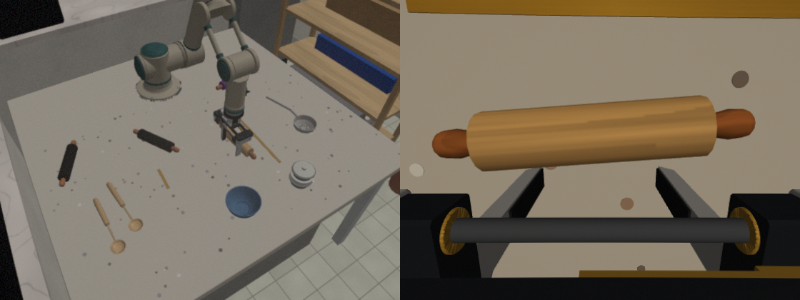

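The pin rolls ahead of the fingers, clear of the bowl and scoop, and the line shows at the top of the wrist view. I push on more slowly.

Emit:
{"op": "drive_tool", "data": {"moves": [0,-0.3,0,0,0,0.002,0,-0.3,0,0,0,0.002,0,-0.3,0,0,0,0,0,-0.3,0,0,0,0,0,-0.3,0,0,0,0,0,-0.3,0,0,0,0,0,-0.2,0,0,0,0,0,-0.1,0,0,0,0]}}

```text
t: 6.65
position: [0.5247, 0.1225, 0.0199]
eef_rot: [[0.999, -0.042, 0.0], [-0.042, -0.999, -0.001], [0.0, 0.001, -1.0]]
force: [-0.2, 0.3, -0.1]
grip_width: 1.0
```

```bash
cat > m.py <<'E'
import sys
from h import *
P,b=snap("wrist",sys.argv[1]); hsv=cv2.cvtColor(b,cv2.COLOR_BGR2HSV)
print(np.array(r.get_obs()["position"]).round(4))
m=((hsv[...,1]>105)&(hsv[...,0]<32)&(hsv[...,2]>70)).astype(np.uint8); m[258:]=0
n,l,s,_=cv2.connectedComponentsWithStats(m)
for k in range(1,n):
    if s[k,4]<400: continue
    ys,xs=np.nonzero(l==k); uv=np.c_[xs,ys].astype(float)
    for z in (0,.022):
        w=px2w(P,uv,z); c,sz,a=cv2.minAreaRect(w[:,:2].astype(np.float32)*1000)
        e=cv2.fitLine(w[:,:2].astype(np.float32),cv2.DIST_L2,0,.01,.01).ravel()
        print(k,s[k],"z",z,"c",np.round(c,1),"size",np.round(sz,1),"yaw",np.degrees(np.arctan(e[1]/e[0])).round(2),"y@.53",(e[3]+(0.53-e[2])*e[1]/e[0]).round(4))
E
python3 m.py w3
```

```text
[0.5248 0.1227 0.02  ]
1 [   25   109   535    23 11975] z 0 c [535.7 195.5] size [ 12.1 298.4] yaw -2.44 y@.53 0.1957
1 [   25   109   535    23 11975] z 0.022 c [534.8 195. ] size [ 10.7 263. ] yaw -2.44 y@.53 0.1952
2 [   35   135   453   103 31854] z 0 c [513.6 157.3] size [267.6  50.5] yaw 1.46 y@.53 0.1588
2 [   35   135   453   103 31854] z 0.022 c [515.3 161.4] size [235.8  44.5] yaw 1.46 y@.53 0.1627
```

View pics/w3.png

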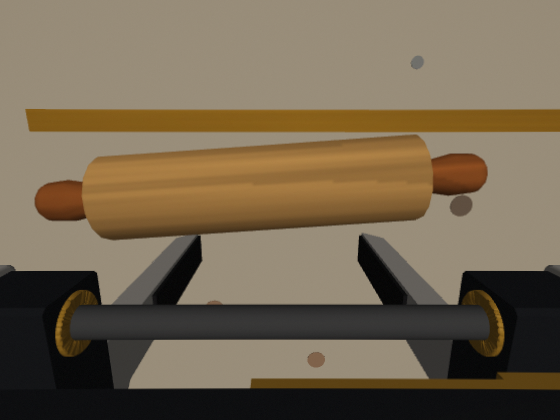

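The line lies at (0.536, 0.1955) with yaw -2.44°. The pin is 34 mm short and its yaw is +1.5°, so I push slowly to let both fingers square it.

Emit:
{"op": "drive_tool", "data": {"moves": [-0.15,-0.2,0,0,0,0.004,-0.15,-0.2,0,0,0,0.003,0,-0.2,0,0,0,0,0,-0.15,0,0,0,0,0,-0.15,0,0,0,0,0,-0.12,0,0,0,0,0,-0.12,0,0,0,0,0,-0.12,0,0,0,0]}}

```text
t: 7.5
position: [0.5185, 0.1566, 0.0199]
eef_rot: [[0.998, -0.066, 0.0], [-0.066, -0.998, -0.001], [0.0, 0.001, -1.0]]
force: [-0.8, -1.0, -0.1]
grip_width: 0.999
```

```bash
python3 m.py w4
```

```text
[0.5186 0.157  0.0199]
1 [   47   138   513   110 33611] z 0 c [532.  188.1] size [303.9  50.8] yaw 0.53 y@.53 0.1892
1 [   47   138   513   110 33611] z 0.022 c [530.9 192.6] size [267.8  44.8] yaw 0.53 y@.53 0.1935
```

View pics/w4.png

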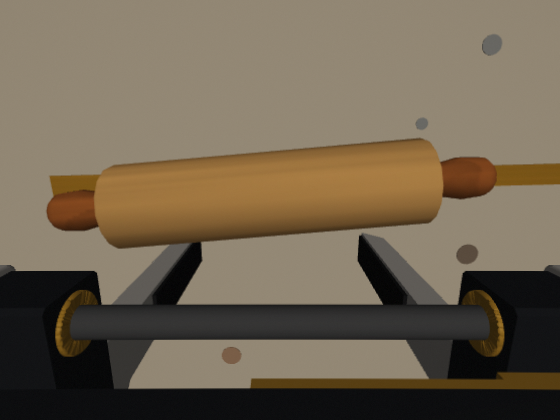

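The pin lies across the line at about 1° of yaw: pushed by one finger it rolls straight and does not swing round. I'll straddle it with the jaws across the line and close gently on the table, which rolls it to the centre and squares it. First I back off and raise.

Emit:
{"op": "drive_tool", "data": {"moves": [0,0.4,0,0,0,0,0,0.4,0,0,0,0,0,0,-0.8,0,0,0,0,0,-1,0,0,0,0,0,-1,0,0,0,0,0,-1,0,0,0,0,0,-1,0,0,0,0,0,0,0,0,0]}}

```text
t: 8.35
position: [0.5153, 0.1293, 0.1425]
eef_rot: [[0.998, -0.07, -0.005], [-0.07, -0.998, -0.004], [-0.005, 0.004, -1.0]]
force: [-0.1, -0.4, 0.6]
grip_width: 1.0
```

Run:
```python
from h import *
o=r.get_obs(); print(np.round(o["joints"],2),np.round(o["position"],4)); P,b=snap("wrist","w5")
```

```text
[ 0.12  0.27  1.72 -0.    1.16  0.19] [0.5153 0.1293 0.1425]
```

View pics/w5.png

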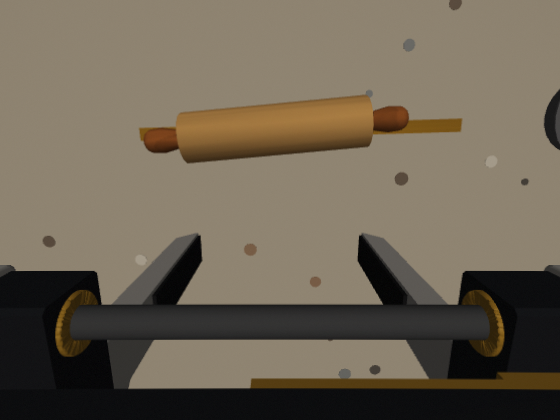

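Run:
```python
from h import *
P=pose("wrist")
w=px2w(P,[[183,138],[368,122]],.022);d=w[1]-w[0];print(w.round(4),w.mean(0),np.degrees(np.arctan2(d[1],d[0])),np.linalg.norm(d))
w=px2w(P,[[140,134],[462,125]],0);d=w[1]-w[0];print(w.round(4),w.mean(0),np.degrees(np.arctan2(d[1],d[0])),np.linalg.norm(d))
```

```text
[[0.4331 0.1952 0.022 ]
 [0.5941 0.1974 0.022 ]] [0.51357319 0.19630013 0.022     ] 0.7695730395498714 0.16099945602487756
[[0.3865 0.2014 0.    ]
 [0.6859 0.1883 0.    ]] [0.53621946 0.19484697 0.        ] -2.493498904485651 0.29972753196790425
```

Emit:
{"op": "drive_tool", "data": {"moves": [0,0,0,0,0,-0.047,0,0,0,0,0,-0.047,0,0,0,0,0,-0.047,0,0,0,0,0,-0.047,0,0,0,0,0,-0.047,0,0,0,0,0,-0.047,0,0,0,0,0,-0.047,0,0,0,0,0,-0.047]}}

```text
t: 9.2
position: [0.5048, 0.1232, 0.1277]
eef_rot: [[0.424, 0.905, -0.031], [0.905, -0.424, -0.007], [-0.02, -0.025, -0.999]]
force: [-0.7, -0.8, -0.5]
grip_width: 0.999
```

Emit:
{"op": "drive_tool", "data": {"moves": [0,0,0,0,0,-0.047,0,0,0,0,0,-0.047,0,0,0,0,0,-0.047,0,0,0,0,0,0]}}

```text
t: 9.6
position: [0.4996, 0.1204, 0.1204]
eef_rot: [[-0.012, 0.999, -0.045], [1.0, 0.011, -0.009], [-0.009, -0.045, -0.999]]
force: [0.2, 0.3, 0.5]
grip_width: 1.0
```

Emit:
{"op": "drive_tool", "data": {"moves": [0,0,0,-0.014,0.003,0.017,1,0.15,0,0,0,0,1,0.15,0,0,0,0,1,0.15,0,0,0,0,0,0,0,0,0,0]}}

```text
t: 10.1
position: [0.5112, 0.1933, 0.114]
eef_rot: [[0.066, 0.998, -0.01], [0.998, -0.066, -0.003], [-0.003, -0.01, -1.0]]
force: [0.5, -0.4, -1.0]
grip_width: 1.0
```

Emit:
{"op": "drive_tool", "data": {"moves": [0.12,0.05,0.6,-0.003,0.001,-0.007,0,0,0.7,0,0,0,0,0,0.7,0,0,0,0,0,0.7,0,0,0,0,0,0.5,0,0,0,0,0,0,0,0,0]}}

```text
t: 10.7
position: [0.5079, 0.1899, 0.0272]
eef_rot: [[0.056, 0.998, -0.008], [0.998, -0.056, -0.006], [-0.006, -0.008, -1.0]]
force: [0.1, 0.6, 0.5]
grip_width: 1.002
```

Emit:
{"op": "drive_tool", "data": {"moves": [0.26,0.1,0.18,-0.002,0.002,-0.004,0,0,0,0,0,0]}}

```text
t: 10.9
position: [0.5104, 0.1952, 0.0222]
eef_rot: [[0.045, 0.999, -0.003], [0.999, -0.045, -0.0], [-0.0, -0.003, -1.0]]
force: [0.0, -0.8, -0.8]
grip_width: 0.999
```

Emit:
{"op": "drive_tool", "data": {"moves": [0.06,0,0,0,0,0,0,0,0,0,0,0,0,0,0,0,0,0,0,0,0,0,0,0], "hand": 115, "newtons": 3}}

```text
t: 11.3
position: [0.5119, 0.197, 0.024]
eef_rot: [[0.046, 0.999, 0.001], [0.999, -0.046, 0.0], [0.0, 0.001, -1.0]]
force: [-0.4, 0.4, 0.3]
grip_width: 0.698
```

Emit:
{"op": "drive_tool", "data": {"moves": [0,0,0,0,0,0,0,0,0,0,0,0,0,0,0,0,0,0,0,0,0,0,0,0,0,0,0,0,0,0], "hand": 145}}

```text
t: 11.8
position: [0.5122, 0.1973, 0.0245]
eef_rot: [[0.046, 0.999, 0.002], [0.999, -0.046, 0.001], [0.001, 0.002, -1.0]]
force: [0.5, 0.0, -0.0]
grip_width: 0.476
```

Emit:
{"op": "drive_tool", "data": {"moves": [0,0,0,0,0,0,0,0,0,0,0,0]}}

```text
t: 12.0
position: [0.5122, 0.1973, 0.0245]
eef_rot: [[0.046, 0.999, 0.002], [0.999, -0.046, 0.001], [0.001, 0.002, -1.0]]
force: [-0.0, 0.2, -0.1]
grip_width: 0.474
```

```bash
cat > p.py <<'E'
import sys
from h import *
P,b=snap("scene",sys.argv[1]); cv2.imwrite(f"pics/{sys.argv[1]}c.png",cv2.resize(b[130:270,250:450],(800,560),interpolation=cv2.INTER_CUBIC));
E
python3 p.py s6
```

```text
(no output)
```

Emit:
{"op": "drive_tool", "data": {"moves": [0,0,0,0,0,0,0,0,0,0,0,0,0,0,0,0,0,0], "hand": 120}}

```text
t: 12.35
position: [0.5121, 0.1972, 0.0244]
eef_rot: [[0.046, 0.999, 0.002], [0.999, -0.046, 0.001], [0.001, 0.002, -1.0]]
force: [-0.1, -0.5, -0.4]
grip_width: 0.527
```

Emit:
{"op": "drive_tool", "data": {"moves": [0,0,0,0,0,0,0,0,0,0,0,0,0,0,0,0,0,0,0,0,0,0,0,0,0,0,0,0,0,0,0,0,-0.5,0,0,0,0,0,-1,0,0,0,0,0,-1,0,0,0], "hand": 0}}

```text
t: 13.15
position: [0.5092, 0.1964, 0.0866]
eef_rot: [[0.046, 0.999, -0.007], [0.999, -0.046, -0.001], [-0.002, -0.006, -1.0]]
force: [1.2, -0.5, -0.1]
grip_width: 0.998
```

Emit:
{"op": "drive_tool", "data": {"moves": [0,0,-1,0,0,0,0,0,-1,0,0,0,0,-1,-1,0,0,0,0,-1,-1,0,0,0,0,-1,-1,0,0,0,0,-1,0,0,0,0,0,-1,0,0,0,0,0,0,0,0,0,0]}}

```text
t: 13.95
position: [0.3838, 0.203, 0.2287]
eef_rot: [[0.047, 0.999, 0.011], [0.999, -0.047, 0.004], [0.005, 0.011, -1.0]]
force: [0.4, -0.9, 0.3]
grip_width: 1.0
```

```bash
python3 p.py s7; python3 m.py w7
```

```text
[0.3871 0.2032 0.2285]
4 [268 185  16  44 519] z 0 c [416.3 197.2] size [18.7 56.8] yaw -7.2 y@.53 0.184
4 [268 185  16  44 519] z 0.022 c [410.6 197.7] size [17.7 53.7] yaw -7.2 y@.53 0.1836
12 [260 227  35  31 885] z 0 c [465.7 196.9] size [42.2 43. ] yaw -86.75 y@.53 -0.9156
12 [260 227  35  31 885] z 0.022 c [457.2 197.3] size [39.8 40.6] yaw -86.75 y@.53 -1.065
```

View pics/s7.png

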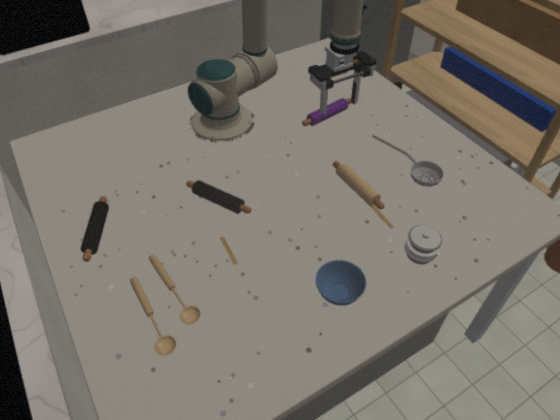

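View pics/w7.png

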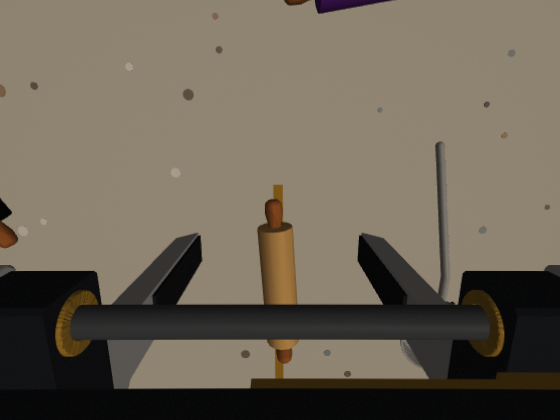

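The pin now lies along the line, between its ends, with nothing else moved. The wrist view suggests a small yaw, so I measure from the unoccluded scene view.

Run:
```python
from h import *
im=cv2.imread("pics/s7.png");P=pose("scene");hsv=cv2.cvtColor(im,cv2.COLOR_BGR2HSV)
m=np.zeros(im.shape[:2],np.uint8);m[155:235,325:400]=((hsv[...,1]>85)&(hsv[...,0]<35))[155:235,325:400]
m=cv2.morphologyEx(m,cv2.MORPH_OPEN,np.ones((11,11)))   # barrel only
ys,xs=np.nonzero(m);w=px2w(P,np.c_[xs,ys],.022)[:,:2].astype(np.float32)
e=cv2.fitLine(w,cv2.DIST_L2,0,.01,.01).ravel();print("barrel",cv2.minAreaRect(w*1000),np.degrees(np.arctan(e[1]/e[0])),e)
# same mask on start image of the pin: known bias check
g=px2w(P,[[335,164],[381,206]],.022);print("grip ends",g.round(4),np.degrees(np.arctan2(*(g[1]-g[0])[1::-1])))
W=pose("wrist");
a=px2w(W,[[276,227],[282.5,345]],.022);print("wrist barrel mid",a.round(4),np.degrees(np.arctan2(*(a[1]-a[0])[1::-1])))
l=px2w(W,[[278,187],[279.5,372]],0);print("wrist line",l.round(4),np.degrees(np.arctan2(*(l[1]-l[0])[1::-1])))
cv2.imwrite("pics/s7z.png",cv2.resize(im[150:240,320:410],(600,600),interpolation=cv2.INTER_CUBIC))
```

```text
Traceback (most recent call last):
  File "h.py", line 10, in px2w
    n=cv2.undistortPoints(uv,K,np.array([k1,0,0,0.]),None,None).reshape(-1,2)
      ~~~~~~~~~~~~~~~~~~~^^^^^^^^^^^^^^^^^^^^^^^^^^^^^^^^^^^^^^
cv2.error: OpenCV(4.12.0) /io/opencv/modules/calib3d/src/undistort.dispatch.cpp:347: error: (-215:Assertion failed) CV_IS_MAT(_src) && CV_IS_MAT(_dst) && (_src->rows == 1 || _src->cols == 1) && (_dst->rows == 1 || _dst->cols == 1) && _src->cols + _src->rows - 1 == _dst->rows + _dst->cols - 1 && (CV_MAT_TYPE(_src->type) == CV_32FC2 || CV_MAT_TYPE(_src->type) == CV_64FC2) && (CV_MAT_TYPE(_dst->type) == CV_32FC2 || CV_MAT_TYPE(_dst->type) == CV_64FC2) in function 'cvUndistortPointsInternal'
```

Emit:
{"op": "drive_tool", "data": {"moves": [0,-1,0,0,0,0,0,-1,0,0,0,0,0,-1,0,0,0,0,0,0,0,0,0,0]}}

```text
t: 14.45
position: [0.3163, 0.2072, 0.2275]
eef_rot: [[0.051, 0.999, 0.017], [0.999, -0.051, 0.004], [0.005, 0.017, -1.0]]
force: [-0.2, -0.2, 0.3]
grip_width: 1.002
```

Run:
```python
from h import *
def mask(b,smin,k):
    h=cv2.cvtColor(b,cv2.COLOR_BGR2HSV); return cv2.morphologyEx(((h[...,1]>smin)&(h[...,0]<32)&(h[...,2]>70)).astype(np.uint8),cv2.MORPH_OPEN,np.ones((k,k)))
im=cv2.imread("pics/s7.png");P=pose("scene")
m=mask(im,85,7);m[:155]=0;m[235:]=0;m[:,:325]=0;m[:,400:]=0
def rep(n,P,m):
    ys,xs=np.nonzero(m);w=px2w(P,np.c_[xs,ys],.022)[:,:2].astype(np.float32)
    e=cv2.fitLine(w,cv2.DIST_L2,0,.01,.01).ravel();c=cv2.minAreaRect(w*1000);print(n,c[:2],np.degrees(np.arctan(e[1]/e[0])),e[2:])
rep("scene",P,m)
P,b=snap("wrist","w8");print(r.get_obs()["position"]); cv2.imwrite("pics/w8c.png",cv2.resize(b[150:420,200:380],(400,600)))
```

```text
scene ((519.8681030273438, 205.15989685058594), (80.20022583007812, 32.75743103027344)) -0.71587634 [0.52033395 0.20517649]
[0.31845506 0.20744436 0.227829  ]
```

View pics/w8.png

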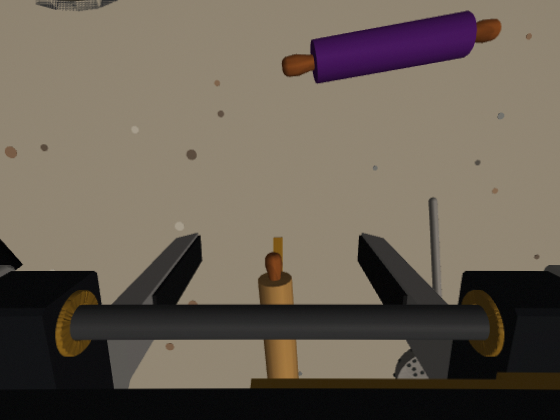

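Emit:
{"op": "drive_tool", "data": {"moves": [0,1,0,0,0,0,0,1,0,0,0,0,0,1,0,0,0,0,0,1,0,0,0,0,0,1,0,0,0,0,0,1,0,0,0,0,0,1,0,0,0,0,0,1,0,0,0,0]}}

```text
t: 15.3
position: [0.5418, 0.195, 0.2311]
eef_rot: [[0.054, 0.998, 0.029], [0.999, -0.054, 0.004], [0.005, 0.029, -1.0]]
force: [-0.2, -0.6, 0.3]
grip_width: 1.002
```

Emit:
{"op": "drive_tool", "data": {"moves": [0,1,0,0,0,0,0,1,0,0,0,0,0,1,0,0,0,0,0,1,0,0,0,0,0,1,0,0,0,0,0,1,0,0,0,0,0,0,0,0,0,0]}}

```text
t: 16.0
position: [0.7179, 0.1791, 0.2269]
eef_rot: [[0.062, 0.997, 0.036], [0.998, -0.062, 0.0], [0.002, 0.035, -0.999]]
force: [-0.4, -1.4, -0.1]
grip_width: 0.996
```

Run:
```python
from h import *
P,b=snap("wrist","w9");print(r.get_obs()["position"]);h=cv2.cvtColor(b,cv2.COLOR_BGR2HSV)
m=((h[...,1]>105)&(h[...,0]<32)&(h[...,2]>70)).astype(np.uint8);m[265:]=0
def rep(n,m,z):
    k,l,s,_=cv2.connectedComponentsWithStats(m);k=1+np.argmax(s[1:,4]);ys,xs=np.nonzero(l==k);w=px2w(P,np.c_[xs,ys],z)[:,:2].astype(np.float32)
    e=cv2.fitLine(w,cv2.DIST_L2,0,.01,.01).ravel();print(n,s[k],np.round(cv2.minAreaRect(w*1000)[:2],1).tolist(),np.degrees(np.arctan(e[1]/e[0])),e[2:])
rep("barrel",cv2.morphologyEx(m,cv2.MORPH_OPEN,np.ones((21,21))),.022)
rep("all",m,0)
```

```text
[0.71604105 0.17922143 0.22667238]
barrel [ 269    0   41   67 2624] [[561.3, 199.0], [41.2, 62.4]] 2.2625256 [0.5605346 0.1993056]
all [ 268    0   43   69 2678] [[556.4, 200.4], [68.1, 43.7]] 2.735757 [0.5559683  0.20022224]
```

View pics/w9.png

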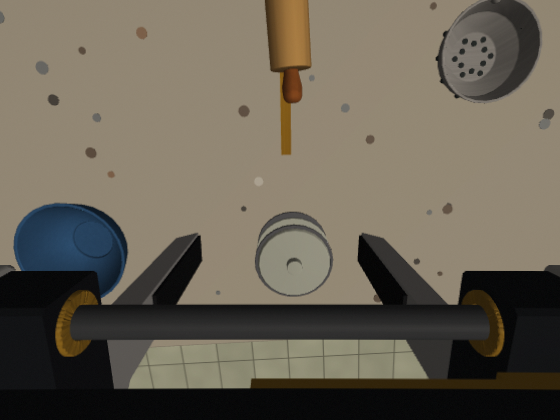

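This view overshoots. It shows the jar (294,255), and the pin's far grip sits slightly to the right of the line, so some yaw remains. I go back and measure.

Emit:
{"op": "drive_tool", "data": {"moves": [0.2,-0.9,0,-0.011,0,-0.005,0.1,-0.9,0,0,0,0,0,-0.9,0,0,0,0,0,-0.8,0,0,0,0,0,0,0,0,0,0]}}

```text
t: 16.55
position: [0.6259, 0.1893, 0.2171]
eef_rot: [[0.047, 0.997, 0.063], [0.999, -0.047, -0.003], [-0.0, 0.063, -0.998]]
force: [0.9, 0.3, -0.1]
grip_width: 0.999
```

```bash
cat > q.py <<'E'
import sys
from h import *
P,b=snap("wrist",sys.argv[1]);o=r.get_obs();print(np.round(o["position"],4),np.round(o["eef_rot"],3).tolist());h=cv2.cvtColor(b,cv2.COLOR_BGR2HSV)
m=((h[...,1]>105)&(h[...,0]<32)&(h[...,2]>70)).astype(np.uint8);m[265:]=0
def rep(n,m,z):
    k,l,s,_=cv2.connectedComponentsWithStats(m);k=1+np.argmax(s[1:,4]);ys,xs=np.nonzero(l==k);w=px2w(P,np.c_[xs,ys],z)[:,:2].astype(np.float32)
    e=cv2.fitLine(w,cv2.DIST_L2,0,.01,.01).ravel();print(n,s[k],np.round(cv2.minAreaRect(w*1000)[:2],1).tolist(),np.degrees(np.arctan(e[1]/e[0])),e[2:])
rep("barrel",cv2.morphologyEx(m,cv2.MORPH_OPEN,np.ones((21,21))),.022)
for y in range(5,265,20):
    xs=np.nonzero(m[y])[0]
    if len(xs)>3:
        wd=xs[-1]-xs[0]; z=0 if wd<14 else .022; print(y,wd,px2w(P,[[(xs[0]+xs[-1])/2,y]],z).round(4)[0,:2])
E
python3 q.py w10
```

```text
[0.6276 0.1893 0.2173] [[0.047, 0.997, 0.065], [0.999, -0.047, -0.003], [0.0, 0.065, -0.998]]
barrel [ 260    0   46  155 6093] [[522.0, 198.7], [150.5, 41.5]] 0.9037723 [0.51728964 0.19843507]
5 44 [0.4519 0.1958]
25 40 [0.4692 0.198 ]
45 40 [0.4871 0.1982]
65 39 [0.5056 0.1979]
85 38 [0.5248 0.1986]
105 38 [0.5447 0.1988]
125 37 [0.5653 0.1996]
145 39 [0.5867 0.1987]
165 19 [0.6089 0.1978]
185 9 [0.637  0.1911]
205 9 [0.6625 0.1899]
```

The yaw is still +0.8° against the line's -2.5°: 3 N was too weak to overcome table friction. I'll repeat the squaring with a firmer squeeze.

Emit:
{"op": "drive_tool", "data": {"moves": [0,-0.5,0,0.02,0,0,0,-0.9,0,0,0,0,0,-0.9,0,0,0,0,0,-0.9,0,0,0,0,0,-0.9,0,0,0,0,0,-0.5,0.5,0,0,0,0,0,1,0,0,0,0,0,0,0,0,0]}}

```text
t: 17.4
position: [0.521, 0.1941, 0.1791]
eef_rot: [[0.05, 0.999, 0.014], [0.999, -0.05, 0.001], [0.002, 0.014, -1.0]]
force: [0.3, -0.4, -0.1]
grip_width: 0.997
```

Emit:
{"op": "drive_tool", "data": {"moves": [0.1,-0.2,0.8,0.005,0,-0.003,0,0,0.9,0,0,0,0,0,0.9,0,0,0,0,0,0.9,0,0,0,0,0,0.9,0,0,0,0,0,0.7,0,0,0,0,0,0.5,0,0,0,0,0,0,0,0,0]}}

```text
t: 18.2
position: [0.5344, 0.1986, 0.0419]
eef_rot: [[0.042, 0.999, 0.018], [0.999, -0.042, 0.006], [0.006, 0.018, -1.0]]
force: [-0.0, 0.5, -0.0]
grip_width: 1.001
```

Emit:
{"op": "drive_tool", "data": {"moves": [-0.06,-0.45,0.4,0.006,-0.002,0,-0.06,-0.4,0.4,0,0,0,0,0,0,0,0,0]}}

```text
t: 18.5
position: [0.5148, 0.1968, 0.0225]
eef_rot: [[0.043, 0.999, 0.001], [0.999, -0.043, 0.001], [0.001, 0.001, -1.0]]
force: [0.3, 0.4, -1.2]
grip_width: 0.997
```

Emit:
{"op": "drive_tool", "data": {"moves": [-0.02,0,0,0,0,0,0,0,0,0,0,0,0,0,0,0,0,0,0,0,0,0,0,0], "hand": 115, "newtons": 20}}

```text
t: 18.9
position: [0.5173, 0.1969, 0.025]
eef_rot: [[0.042, 0.999, 0.006], [0.999, -0.042, 0.002], [0.002, 0.006, -1.0]]
force: [0.6, 0.0, 0.0]
grip_width: 0.693
```

Emit:
{"op": "drive_tool", "data": {"moves": [0,0,0,0,0,0,0,0,0,0,0,0,0,0,0,0,0,0,0,0,0,0,0,0,0,0,0,0,0,0,0,0,0,0,0,0], "hand": 170}}

```text
t: 19.5
position: [0.518, 0.1971, 0.0255]
eef_rot: [[0.043, 0.999, 0.007], [0.999, -0.043, 0.002], [0.002, 0.007, -1.0]]
force: [-1.0, -0.6, -0.1]
grip_width: 0.467
```

Emit:
{"op": "drive_tool", "data": {"moves": [0,0,0,0,0,0,0,0,0,0,0,0,0,0,0,0,0,0,0,0,0,0,0,0], "hand": 120}}

```text
t: 19.9
position: [0.5179, 0.1971, 0.0254]
eef_rot: [[0.043, 0.999, 0.007], [0.999, -0.043, 0.002], [0.002, 0.007, -1.0]]
force: [0.6, 0.1, 0.2]
grip_width: 0.526
```

Emit:
{"op": "drive_tool", "data": {"moves": [0,0,0,0,0,0,0,0,0,0,0,0,0,0,0,0,0,0,0,0,0,0,0,0,0,0,0,0,0,0,0,0,-0.5,0,0,0,0,0,-1,0,0,0,0,0,-1,0,0,0], "hand": 0}}

```text
t: 20.7
position: [0.5146, 0.1962, 0.0876]
eef_rot: [[0.043, 0.999, -0.002], [0.999, -0.043, -0.0], [-0.0, -0.002, -1.0]]
force: [0.4, -0.1, 0.0]
grip_width: 0.999
```

Emit:
{"op": "drive_tool", "data": {"moves": [0,0,-1,0,0,0,0,0,-1,0,0,0,0,0.7,-1,0,0,0,0,0.7,-1,0,0,0,0,0.7,-1,0,0,0,0,0.7,-1,0,0,0,0,0.7,0,0,0,0,0,0,0,0,0,0]}}

```text
t: 21.5
position: [0.6046, 0.1926, 0.2572]
eef_rot: [[0.042, 0.999, 0.013], [0.999, -0.042, 0.003], [0.003, 0.012, -1.0]]
force: [-0.8, -0.4, -1.2]
grip_width: 1.0
```

```bash
python3 q.py w11
```

```text
[0.6036 0.1928 0.2577] [[0.041, 0.999, 0.012], [0.999, -0.041, 0.003], [0.004, 0.012, -1.0]]
barrel [ 261   31   39  146 4943] [[513.9, 198.4], [166.6, 41.5]] 0.51156723 [0.5101455  0.19814424]
5 16 [0.4051 0.1977]
25 14 [0.425  0.1979]
45 34 [0.4455 0.197 ]
65 33 [0.4666 0.1978]
85 36 [0.4883 0.1963]
105 33 [0.5109 0.1983]
125 33 [0.5341 0.1986]
145 33 [0.558  0.1989]
165 32 [0.5827 0.1986]
185 16 [0.6082 0.1976]
205 8 [0.6398 0.1912]
225 8 [0.6685 0.19  ]
```

View pics/w11.png

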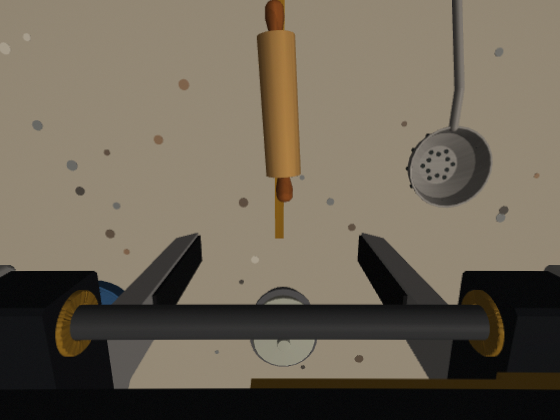

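The yaw is still +0.5°: the squeeze centres the pin but does not turn it. I'll turn it with a couple instead: open jaws set diagonally, one finger on each side of the barrel, then a small twist.

Emit:
{"op": "drive_tool", "data": {"moves": [0,0,0,0.003,-0.001,0.047,0,0,0,0,0,0.047,0,0,0,0,0,0.047,0,0,0,0,0,0.047,0,0,0,0,0,0.02,-0.75,-0.97,0,0,0,0,-0.75,-0.97,0,0,0,0,0,0,0,0,0,0]}}

```text
t: 22.35
position: [0.5271, 0.1959, 0.2555]
eef_rot: [[0.654, 0.756, -0.015], [0.757, -0.654, -0.001], [-0.01, -0.011, -1.0]]
force: [-0.4, -0.0, -0.6]
grip_width: 0.999
```

Emit:
{"op": "drive_tool", "data": {"moves": [-0.4,-0.45,0.5,-0.003,0.003,-0.006,0,0,1,0,0,0,0,0,1,0,0,0,0,0,1,0,0,0,0,0,1,0,0,0,0,0,1,0,0,0,0,0,0.8,0,0,0,0,0,0,0,0,0]}}

```text
t: 23.15
position: [0.5054, 0.1957, 0.0945]
eef_rot: [[0.637, 0.771, -0.001], [0.771, -0.637, 0.0], [-0.001, -0.001, -1.0]]
force: [-0.2, 0.0, -0.8]
grip_width: 1.001
```

Emit:
{"op": "drive_tool", "data": {"moves": [0.18,0.16,0.8,0,0,0,0,0,0.8,0,0,0,0,0,0.6,0,0,0,0,0,0.4,0,0,0,0,0,0,0,0,0]}}

```text
t: 23.65
position: [0.5136, 0.1975, 0.0318]
eef_rot: [[0.637, 0.771, 0.004], [0.771, -0.637, 0.002], [0.004, 0.002, -1.0]]
force: [-0.5, -0.0, 0.6]
grip_width: 1.003
```

Emit:
{"op": "drive_tool", "data": {"moves": [-0.08,-0.03,0.35,0,0,0,0,0,0,0,0,0.02,0,0,0,0,0,0.02,0,0,0,0,0,0.015,0,0,0,0,0,0]}}

```text
t: 24.15
position: [0.5136, 0.1968, 0.0254]
eef_rot: [[0.764, 0.646, 0.01], [0.646, -0.764, 0.003], [0.01, 0.004, -1.0]]
force: [-0.4, -0.3, 0.5]
grip_width: 0.996
```

Emit:
{"op": "drive_tool", "data": {"moves": [0,0,0.1,0,0,0.008,0,0,0,0,0,0.008,0,0,0,0,0,0.008,0,0,0,0,0,0.007,0,0,0,0,0,0]}}

```text
t: 24.65
position: [0.514, 0.1968, 0.0235]
eef_rot: [[0.826, 0.564, 0.011], [0.564, -0.826, 0.003], [0.011, 0.004, -1.0]]
force: [-0.7, 0.3, -0.2]
grip_width: 0.996
```

Run:
```python
from h import *
P,b=snap("wrist","w12");o=r.get_obs();print(np.round(o["position"],4),np.round(o["force"],2),np.round(o["wrist_torque"],2))
h=cv2.cvtColor(b,cv2.COLOR_BGR2HSV);m=((h[...,1]>105)&(h[...,0]<32)&(h[...,2]>70)).astype(np.uint8);m[262:]=0
e=cv2.morphologyEx(m,cv2.MORPH_OPEN,np.ones((31,31)));ys,xs=np.nonzero(e);print(len(ys),xs.min(),xs.max(),ys.min(),ys.max())
# barrel silhouette edge (upper) in image
for x in range(0,560,40):
    c=np.nonzero(e[:,x])[0]
    if len(c): w=px2w(P,[[x,c[0]],[x,c[-1]]],.022);print(x,c[0],c[-1],w[:,:2].round(4).tolist())
```

```text
[0.514  0.1969 0.0235] [-0.42  0.62  0.87] [-0.01 -0.09 -0.  ]
12477 143 311 149 261
160 151 223 [[0.4305, 0.2098], [0.4494, 0.1759]]
200 150 249 [[0.4472, 0.2218], [0.4751, 0.1751]]
240 179 261 [[0.4723, 0.2207], [0.4974, 0.1815]]
280 209 261 [[0.499, 0.2191], [0.5161, 0.1941]]
```

The barrel's edge now reads about -2.9°, close to the line's -2.5°, and its axis is at y ≈ 0.197. I turn back out, raise and check.

Emit:
{"op": "drive_tool", "data": {"moves": [0,0,0,0,0,-0.01,0,0,0,0,0,-0.02,0,0,0,0,0,-0.025,0,0,0,0,0,-0.025,0,0,-0.5,0,0,0,0,0,-1,0,0,0,0,0,-1,0,0,0,0,0,-1,0,0,0]}}

```text
t: 25.5
position: [0.5104, 0.1959, 0.1124]
eef_rot: [[0.657, 0.754, 0.003], [0.754, -0.657, 0.001], [0.003, 0.002, -1.0]]
force: [1.2, 0.1, -0.5]
grip_width: 1.003
```

Emit:
{"op": "drive_tool", "data": {"moves": [0,0,-1,0,0,-0.047,0,0,-1,0,0,-0.047,0,0,-1,0,0,-0.047,0,0,-1,0,0,-0.047,0.1,0.9,-1,0,0,0,0,0.9,0,0,0,0,0,0.9,0,0,0,0,0,0.9,0,0,0,0]}}

```text
t: 26.3
position: [0.6001, 0.1886, 0.2596]
eef_rot: [[0.118, 0.993, 0.021], [0.993, -0.118, 0.006], [0.009, 0.02, -1.0]]
force: [0.2, 1.0, -0.5]
grip_width: 0.999
```

Emit:
{"op": "drive_tool", "data": {"moves": [0,0,0,0,0,0]}}

```text
t: 26.4
position: [0.6023, 0.1881, 0.2602]
eef_rot: [[0.121, 0.992, 0.023], [0.993, -0.121, 0.006], [0.009, 0.022, -1.0]]
force: [-0.2, -0.1, 0.1]
grip_width: 0.998
```

```bash
python3 q.py w13; python3 p.py s13
```

```text
[0.6008 0.1883 0.2604] [[0.12, 0.993, 0.021], [0.993, -0.12, 0.006], [0.009, 0.021, -1.0]]
barrel [ 257   31   40  145 4874] [[513.8, 198.1], [41.4, 166.6]] -3.3617554 [0.5097572  0.19816414]
5 16 [0.405  0.2022]
25 12 [0.4194 0.2034]
45 34 [0.4456 0.2015]
65 33 [0.4668 0.2006]
85 33 [0.4886 0.199 ]
105 34 [0.5112 0.198 ]
125 35 [0.5344 0.1958]
145 138 [0.5507 0.1306]
165 32 [0.5834 0.1942]
185 12 [0.6136 0.1936]
205 9 [0.6416 0.191 ]
225 8 [0.6706 0.1897]
```

Run:
```python
from h import *
from rig import finish_job
a,b=cv2.imread("pics/s0.png"),cv2.imread("pics/s13.png")
for n,(x0,y0,x1,y1) in dict(bowl=(312,260,370,308),scoop=(400,150,448,190)).items(): print(n,cv2.absdiff(a,b)[y0:y1,x0:x1].mean())
finish_job()
```

```text
bowl 2.332734674329502
scoop 1.9744791666666666
the job is handed in; nothing more can be done
```

The bamboo pin lies along the long brass line, and I handed the job in at about 26.5 s. I pushed it across with the open fingers, without lifting it.

**How it went:** the pin did not swing round while being pushed, so it arrived about 3° off the line. I closed the jaws on it gently at 3 N, then again at 20 N, both times on the table. That centred it but did not turn it. A small twist with one open finger on each side of the barrel brought it into line.

**Last checks, from the wrist camera:**

| Check | Pin | Line |
|---|---|---|
| Sideways position (y) at the pin's middle | 0.198 m | 0.1965 m, so about 1.5 mm off |
| Angle | -3.4° | -2.45°, so about 0.9° off |
| Extent along the line (x) | barrel about 0.43 to 0.60 m | 0.386 to 0.686 m |

- **Disagreement:** while the fingers still touched the pin, its angle read -2.9° rather than -3.4°.
- **Not viewed:** the final picture could not be displayed because the 12-picture limit was reached, so the last check is numeric only.
- **Bowl and scoop:** start and end pictures differ by only about 2 grey levels on average around each, so neither appears to have moved.
- **Arm:** it was clear of everything, about 0.26 m up, when I handed in.

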